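# Slide the stud plate home in the jig and latch it

### The arm

A 7-joint arm with a two-finger parallel gripper is mounted at the origin on the work surface. World frame = base frame: x ahead of the robot, y to its left, z up, the work surface at z = 0. Lengths are in m, angles in rad, forces in N, time in s.
With the tool pointing down it reaches from about 0.35 to 0.9 m from the base axis. Payload 7.2 kg.
Tool frame: the origin (TCP) lies at the very end of the fingers, on their centre line; the grasp point (between the pads) lies 19 mm behind it (env.tcp_to_grasp is the distance from the TCP to the grasp point, in m); z points along the fingers, y is the line along which they close (so a half turn about z gives the same grasp; the last joint's range is limited). The gripper opens to 85 mm and grips with 20 to 120 N. Pads are 22 mm wide; open, the fingers measure 114 mm over their backs; the gripper's body (76 mm by 85 mm) begins 54 mm behind the grasp point. The pads swing forward as they close: fully open they stand 13 mm farther back than shut.
Start: joints at [1.1, 0.411, -0.013, 1.596, 0.006, 1.134, -0.082], TCP at [0.245, -0.575, 0.231] pointing down, gripper open.
Joint ranges: [-2.95, 2.95], [-0.29, 1.99], [-1.47, 1.44], [0.14, 2.54], [-1.03, 4.17], [0.13, 1.85], [-2.86, 2.86]. Speed limits (rad/s): [2.39, 2.39, 3.01, 3.01, 3.14, 3.14, 3.14].

### API

Orientations are given as a rotation vector (axis times angle).
In Python, from station import env gives the robot as it stands. Calls block until the motion is done:
- env.movep(position, orientation): joint-space move of the TCP to a pose.
- env.movel(position, feed=0.15, orientation=None, guard=None): straight line of the TCP; orientation=None keeps the orientation; feed is the mean speed in m/s. With guard (N) it stops when the force on the tool has changed by that much, and returns True; else False.
- env.move_joints(angles): joint-space move.
- env.open() and env.grasp(force=None): open the fingers fully, or close them until they stop; force is the grip in N (None keeps the last).
- env.pause(seconds).
- env.ik(position, orientation): joint angles nearest the present ones, or None.
- env.get_obs(): the state.
- env.grab_frame(name): name is "side" or "top" or "wrist"; returns a dict with "pixels" (400x640x3 uint8, red, green, blue), "range_z" (400x640 float32, m along the optical axis (not along the pixel's ray), 0 where there is no reading), "camera_matrix" (3x3 intrinsics, pixels), "origin" and "rotation" of the camera in the world. Camera axes: x right, y down, z forward; pixel columns grow to the right and rows downward; lengths in m; the calibration is good to about 2 mm. A picture is of the moment at which its call begins.
A pose or a line that the arm cannot do raises env.MotionError and nothing moves.
- env.close_job(): hands the job in; it is judged then, once.
The state is a dict: "time_s": time; "qpos": joint angles; "joint_velocities": joint speeds; "joint_torque": joint torques, N m; "position": TCP position; "eef_rot": TCP orientation; "force": force on the tool from outside, world axes, zero at the start; "moment": the same for the moment, N m; "finger_gap": opening from 0.0 (shut) to 1.0 (fully open); "gripper_force": force on a finger pad.
Only numpy, scipy, OpenCV 4.12 (cv2) and the standard library are available. Lean on these libraries where they do the work, as an engineer would, in place of code of your own. Each camera call takes 0.05 s, during which the arm holds its last target. There are 200 camera calls.

### The job

On the assembly bench a steel plate with three studs lies on the two rails of a blue jig. With the fingertips push it along the rails until it drops flat into the yellow locating notch, then push the red latch round by its knob until it lies right across the plate's edge. Do not lift the plate off its rails, and leave the tub, the can and the loose bracket where they stand.

Things in the scene. Friction and masses are not known exactly. Their poses are not given: they have to be found in the camera images.
- jig: Blue jig, fixed, base plate 400x206x6 mm. Origin at bench height midway between its two rails; z up, +x is the way to push the plate. Rails along x from -200 to 190 mm, tops 40 mm above the bench, cut to 33 mm (yellow notch) from x 18 to 142 mm, square steps. Between them an open gap, y -44 to 44, down to 6 mm. Outside, guides with inner faces at y -70 and 70, 8 mm thick, tops at 46 mm.
- notch (a point): Centre of the yellow locating notch at the level of its floor, 33 mm above the bench; at x 80, y 0 mm in the jig's frame. The notch is 124 mm long along the rails (the plate 120 mm) and 7 mm deep; the step at its far end stops the plate.
- plate_mid (a point): Centre of the loose steel plate: 120 mm along the rails (x, as the jig's), 136 across, 10 thick, 0.35-0.7 kg; 8 mm studs 20 mm high on it at x -30, 0, 30. Starts on the rails, this point 45 mm above the bench and 130-210 mm short of the notch; seated, it lies flat at 38 mm. Pushed at its trailing edge over the notch, first its leading, then its trailing edge drops.
- latch (a joint): Angle of the red latch (rad): 0 open, arm along the jig's +x outside the rail; turns counter-clockwise from above to its stop at 1.57, closed, arm along the jig's +y over the plate's edge. Starts at 0-0.2; stays where left (friction 0.06 N m). Arm's underside 47 mm above the bench: it passes over the seated plate (top 43 mm) but strikes one still on the rails (top 50 mm).
- latch_pivot (a point): Pivot axis of the latch, at the arm's underside 47 mm above the bench, at x = 50, y = -94 mm in the jig's frame. The arm is 14 mm wide, 6 mm thick and reaches 62 mm from the axis.
- latch_knob (a point): Middle of the upright red knob on the latch's arm, 50 mm from the pivot axis: a round post 14 mm in diameter, 30 mm high, from 53 to 83 mm above the bench; this point is 68 mm above the bench.
- tub: Closed yellow paste tub, black cap and label, 68 mm in diameter, 85 mm high, standing on the bench; origin at the centre of its underside. Leave alone.
- can: White and blue can, 52 mm in diameter, 140 mm high, standing on the bench; origin at the centre of its underside. Leave alone.
- bracket: Loose steel bracket lying on the bench, 110 x 60 x 8 mm with three studs 20 mm high; origin at the centre of its underside. Leave alone.
Not all that is in view belongs to the job. What is shaped like the part that bears plate_mid but green is not meant.

How it is judged:
By the outcome, as a careful person would: the job done as asked, in the order asked, and still so for the second after the job is handed in, with the robot touching nothing.
It also fails if it takes over 48 s, if anything falls off the work surface, if the arm or the gripper's body presses on something with over 40 N, if the wrist force passes 120 N, or if a joint passes its speed limit or range.

## Working session

There is one attempt and no reset: what is moved stays moved. The work goes in short steps, each a Python script; the robot and the scene stay as the last script left them, time stands still between calls to the robot, and variables do not carry over. Pictures are saved under pics/ and viewed, at most 10 in all, crops included, and the job is handed in when it is done.

```bash
mkdir -p pics; ls
cat > h.py <<'E'
import numpy as np, cv2
from station import env
def save(n,f):
    cv2.imwrite(f"pics/{f}.png", cv2.cvtColor(n["pixels"],cv2.COLOR_RGB2BGR))
def cloud(f):
    K=np.array(f["camera_matrix"]);d=f["range_z"]
    v,u=np.mgrid[:d.shape[0],:d.shape[1]]
    P=np.stack([(u-K[0,2])/K[0,0]*d,(v-K[1,2])/K[1,1]*d,d],-1)
    return P@np.array(f["rotation"]).T+np.array(f["origin"])
E
python3 - <<'E'
from h import *
import pickle
o=env.get_obs();print(o["time_s"],o["position"],o["eef_rot"])
fr={k:env.grab_frame(k) for k in("top","side")}
for k in fr: save(fr[k],k+"0");print(k,fr[k]["origin"],fr[k]["camera_matrix"])
pickle.dump(fr,open("fr.pkl","wb"))
E
```

```text
pics
0.0 [ 0.24475112 -0.57453508  0.23045421] [-3.07655303e+00 -6.28175862e-01  6.99993696e-04]
top [ 0.35696975 -0.02149544  1.69141532] [[515.12298801   0.         319.21941056]
 [  0.         515.12298801 193.52909285]
 [  0.           0.           1.        ]]
side [ 0.18310559 -1.53560435  0.95841702] [[520.8378146    0.         316.11733736]
 [  0.         520.8378146  202.94982148]
 [  0.           0.           1.        ]]
```

View pics/top0.png

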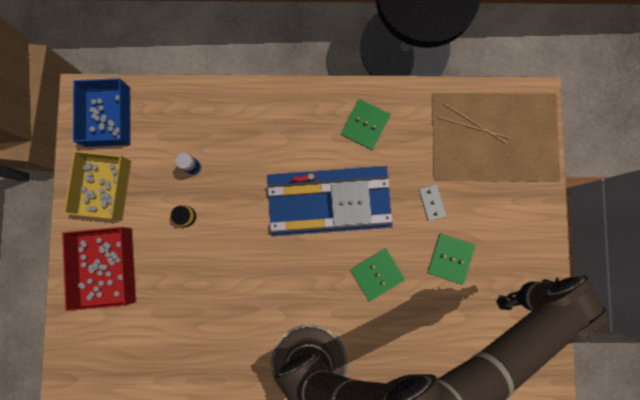

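View pics/side0.png

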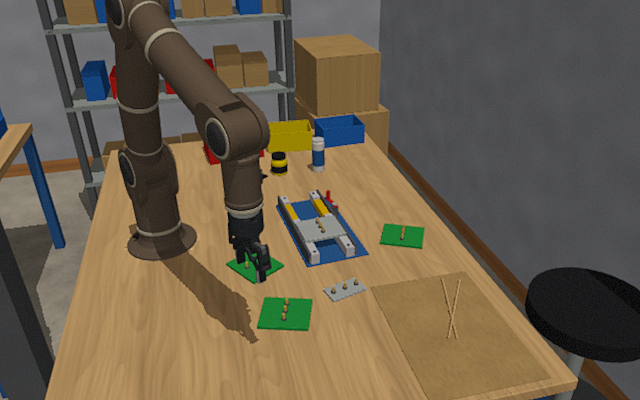

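The top view shows the steel plate with three studs on the jig at (351,203). The red latch is at (302,179), and the yellow notch is on the left half of the rails, so jig +x points left in the image, roughly world +y. The lookalikes are the small bracket at (432,203), which is loose on the bench, and the green plates at (366,124), (378,275) and (452,259). The plate at (351,203) is the one meant, because it is grey steel and lies on the blue jig's rails. I'll confirm this in a crop.

Run:
```python
from h import *
import pickle
fr=pickle.load(open("fr.pkl","rb"));f=fr["top"];P=cloud(f);px=f["pixels"].astype(int)
im=cv2.cvtColor(f["pixels"],cv2.COLOR_RGB2BGR)[155:245,255:400]
cv2.imwrite("pics/crop.png",cv2.resize(im,None,fx=5.5,fy=5.5,interpolation=cv2.INTER_CUBIC))
hsv=cv2.cvtColor(f["pixels"],cv2.COLOR_RGB2HSV)
box=np.zeros(px.shape[:2],bool);box[150:250,255:400]=1
H,S,V=[hsv[...,i].astype(int) for i in range(3)]
blue=box&(H>100)&(H<125)&(S>120)
def rect(m,z):
    c=P[m]; (x,y),s,a=cv2.minAreaRect(c[:,:2].astype(np.float32)); print(z,m.sum(),'c',np.round([x,y],4),'size',np.round(s,4),'ang',round(a,2),'zmed',np.round(np.median(c[:,2]),4)); return x,y
rect(blue,'blue')
rect(box&(H>15)&(H<28)&(S>190)&(P[...,2]>.025),'yellow')
rect(box&((H<5)|(H>175))&(S>150)&(P[...,2]>.03),'red')
pl=box&(P[...,2]>.046)&(P[...,2]<.056)&(S<40)
n,l,st,ce=cv2.connectedComponentsWithStats(pl.astype(np.uint8))
k=1+np.argmax(st[1:,4]);rect(l==k,'plate');print(st[k])
for n_,(u,v) in dict(can=(188,163),tub=(182,216),brk=(432,203)).items(): print(n_,np.round(P[v,u],3))
print(np.round(P[200,[275,285,350]],3), np.round(P[190,[275,295,310]],3))
```

```text
Traceback (most recent call last):
  File "h.py", line 9, in cloud
    return P@np.array(f["rotation"]).T+np.array(f["origin"])
           ~~~~~~~~~~~~~~~~~~~~~~~~~~~^~~~~~~~~~~~~~~~~~~~~~
ValueError: operands could not be broadcast together with shapes (400,640) (3,)
```

```bash
sed -i 's/np.array(f\["rotation"\]).T/cv2.Rodrigues(np.array(f["rotation"],float))[0].T/' h.py
python3 - <<'E'
from h import *
import pickle
fr=pickle.load(open("fr.pkl","rb"));f=fr["top"];print(f["rotation"]);P=cloud(f);px=f["pixels"].astype(int)
im=cv2.cvtColor(f["pixels"],cv2.COLOR_RGB2BGR)[155:245,255:400]
cv2.imwrite("pics/crop.png",cv2.resize(im,None,fx=5.5,fy=5.5,interpolation=cv2.INTER_CUBIC))
hsv=cv2.cvtColor(f["pixels"],cv2.COLOR_RGB2HSV)
box=np.zeros(px.shape[:2],bool);box[150:250,255:400]=1
H,S,V=[hsv[...,i].astype(int) for i in range(3)]
blue=box&(H>100)&(H<125)&(S>120)
def rect(m,z):
    c=P[m]; (x,y),s,a=cv2.minAreaRect(c[:,:2].astype(np.float32)); print(z,m.sum(),'c',np.round([x,y],4),'size',np.round(s,4),'ang',round(a,2),'zmed',np.round(np.median(c[:,2]),4)); return x,y
rect(blue,'blue')
rect(box&(H>15)&(H<28)&(S>190)&(P[...,2]>.025),'yellow')
rect(box&((H<5)|(H>175))&(S>150)&(P[...,2]>.03),'red')
pl=box&(P[...,2]>.046)&(P[...,2]<.056)&(S<40)
n,l,st,ce=cv2.connectedComponentsWithStats(pl.astype(np.uint8))
k=1+np.argmax(st[1:,4]);rect(l==k,'plate');print(st[k])
for n_,(u,v) in dict(can=(188,163),tub=(182,216),brk=(432,203)).items(): print(n_,np.round(P[v,u],3))
print(np.round(P[200,[275,285,350]],3), np.round(P[190,[275,295,310]],3))
E
```

```text
[-2.17218919  2.16066855 -0.12607691]
blue 3013 c [ 0.492  -0.0643] size [0.2621 0.3932] ang 4.76 zmed 0.0052
yellow 0 c [0. 0.] size [0. 0.] ang 0.0 zmed nan
red 57 c [0.5874 0.0333] size [0.0116 0.046 ] ang 13.21 zmed 0.0536
plate 1172 c [ 0.5108 -0.1322] size [0.1527 0.1266] ang 4.19 zmed 0.0497
[ 330  179   43   48 1172]
can [0.621 0.371 0.144]
tub [0.464 0.4   0.081]
brk [ 0.516 -0.399  0.011]
[[ 0.523  0.116  0.007]
 [ 0.523  0.083  0.005]
 [ 0.52  -0.127  0.056]] [[0.552 0.114 0.039]
 [0.553 0.049 0.034]
 [0.553 0.001 0.036]]
  return _methods._mean(a, axis=axis, dtype=dtype,
  ret = ret.dtype.type(ret / rcount)
```

View pics/crop.png

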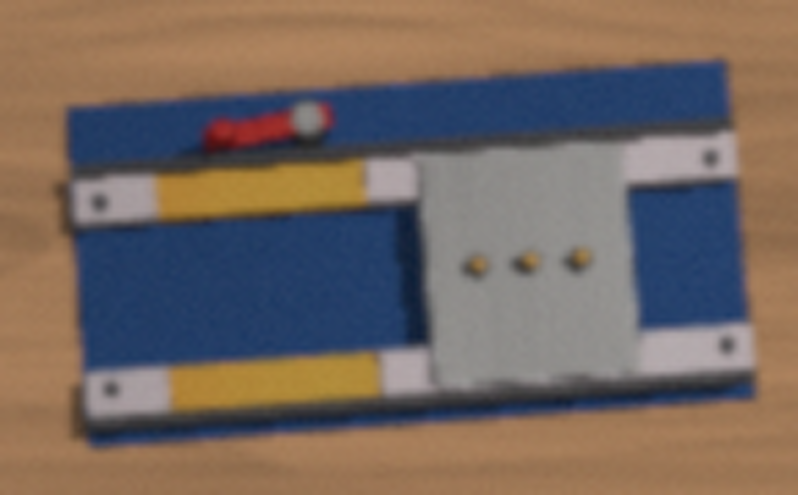

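```bash
cat >> h.py <<'E'
def onplane(f,uv,z):
    K=np.array(f["camera_matrix"]);R=cv2.Rodrigues(np.array(f["rotation"],float))[0];o=np.array(f["origin"])
    uv=np.atleast_2d(uv).astype(float)
    d=np.c_[(uv[:,0]-K[0,2])/K[0,0],(uv[:,1]-K[1,2])/K[1,1],np.ones(len(uv))]@R.T
    return (o+d*((z-o[2])/d[:,2])[:,None])[:,:2]
E
python3 - <<'E'
from h import *
import pickle
fr=pickle.load(open("fr.pkl","rb"));f=fr["top"]
c=lambda *p: np.array(p)/5.5+[254.6,154.6]
h=onplane(f,c((99,203),(711,157),(111,390),(727,345)),.04)
d=(h[0]-h[1])+(h[2]-h[3]);th=np.arctan2(d[1],d[0]);ex=d/np.hypot(*d);ey=np.array([-ex[1],ex[0]])
O=h.mean(0)+.005*ex
print("holes th",np.degrees(th),"O",O,"lens",np.linalg.norm(h[0]-h[1]),np.linalg.norm(h[0]-h[2]))
J=lambda w:np.round(np.c_[(w-O)@ex,(w-O)@ey]*1000,1).tolist()
print("yellow",J(onplane(f,c((157,198),(365,183),(172,390),(381,376)),.033)),"expect x142,18")
print("railends",J(onplane(f,c((72,205),(738,157),(86,393),(753,345)),.04)))
print("plate",J(onplane(f,c((421,265),(634,265),(519,150),(535,385)),.05)))
print("studs",J(onplane(f,c((477,264),(530,261),(581,257)),.07)))
print("pivot",J(onplane(f,c((308,118)),.06)),"knob",J(onplane(f,c((219,133)),.075)))
b=onplane(f,c((67,107),(727,63),(93,445),(755,397)),.006);print("base",J(b))
# depth-based check of can,tub
E
```

```text
holes th 94.56875415647049 O [ 0.50648642 -0.05776984] lens 0.3606072457669466 0.10989363690213302
yellow [[141.4, -56.2], [18.6, -56.0], [140.3, 57.2], [17.8, 58.1]] expect x142,18
railends [[191.0, -54.9], [-201.3, -54.3], [189.9, 55.6], [-200.1, 56.6]]
plate [[-10.0, -3.6], [-133.7, 5.6], [-72.4, -66.7], [-70.5, 70.9]]
studs [[-41.5, 0.0], [-72.0, 0.5], [-101.5, 0.4]]
pivot [[49.2, -93.2]] knob [[101.0, -86.1]]
base [[193.2, -118.5], [-204.9, -115.8], [190.7, 84.8], [-203.6, 85.7]]
```

The crop confirms it: a grey plate with three brass studs sits on the white rails short of the yellow notch. Its centre is at crop (530,261), which is jig x -72 mm. The latch pivot is at crop (308,118) and the knob at (219,133), so the latch angle is about 0.14 rad. The jig fit agrees with the known dimensions to 1–2 mm, so I'll go and push.

```bash
cat >> h.py <<'E'
TH=np.radians(94.57);EX=np.array([np.cos(TH),np.sin(TH)]);EY=np.array([-EX[1],EX[0]])
O=np.array([.5065,-.0578])+.0005*EY
def W(x,y,z): return np.r_[O+EX*x/1000+EY*y/1000,z/1000]   # jig mm -> world
def inJ(p): d=np.asarray(p)[:2]-O; return np.round([d@EX*1000,d@EY*1000,p[2]*1000],1)
def rot(a): a=TH+a; return np.pi*np.array([np.cos(a/2),np.sin(a/2),0])  # tool x at jig angle a
def st(): o=env.get_obs();print(round(o["time_s"],2),inJ(o["position"]),np.round(o["force"],1),round(o["finger_gap"],2))
E
python3 - <<'E'
from h import *
for a in (0,np.pi): print(a,env.ik(W(-175,0,120),rot(a)))
for a in (np.pi/2,np.pi,-np.pi/2,0): print(a,env.ik(W(70,-44,100),rot(a)))
q=[np.abs(np.array(env.ik(W(-175,0,120),rot(a)))[6]) for a in (0,np.pi)]
a=[0,np.pi][int(np.argmin(q))]
env.grasp(20);st()
env.movep(W(-175,0,120),rot(a));st()
env.movel(W(-175,0,24),feed=.12);st()
print(env.movel(W(-60,0,24),feed=.08,guard=25));st()
save(env.grab_frame("top"),"t1")
E
```

```text
0 [ 0.65541672  0.47500301 -0.4222357   1.82686693  0.24343272  0.89077062
  0.20016619]
3.141592653589793 [ 0.20105812  0.4390228   0.17540277  1.85880712 -0.09870881  0.85210141
 -2.63660086]
1.5707963267948966 [ 0.44367489  0.54177984 -0.7428602   1.88782936  0.46473617  0.8918412
  1.12255199]
3.141592653589793 [-0.9391989   0.8015141   1.25131929  1.97448208 -0.89122122  1.06929614
 -2.33739863]
-1.5707963267948966 [ 0.17590686  0.45833654 -0.37719638  1.905158    0.22496516  0.81911494
 -1.81150919]
0 [ 0.3733646   0.51244256 -0.6428488   1.89219808  0.39604197  0.86628415
 -0.389664  ]
0.87 [-494.7  301.4  231.3] [-0.6 -0.9  0.1] 0.0
2.52 [-177.     0.7  120.2] [ 0.6 -0.5 -1.1] -0.0
3.48 [-175.2   -0.5   24.6] [ 0.1 -0.1 -0.3] -0.0
False
5.07 [-59.9   0.1  23.9] [ 0.8 -0.   0. ] -0.0
```

Run:
```python
from h import *
print(env.movel(W(-5,0,24),feed=.06,guard=25));st()
f=env.grab_frame("top")
im=cv2.cvtColor(f["pixels"],cv2.COLOR_RGB2BGR)[155:245,255:400]
cv2.imwrite("pics/c2.png",cv2.resize(im,None,fx=5.5,fy=5.5,interpolation=cv2.INTER_CUBIC))
```

```text
False
6.18 [-4.9 -0.1 24. ] [-0.2 -0.1  0.2] -0.0
```

View pics/c2.png

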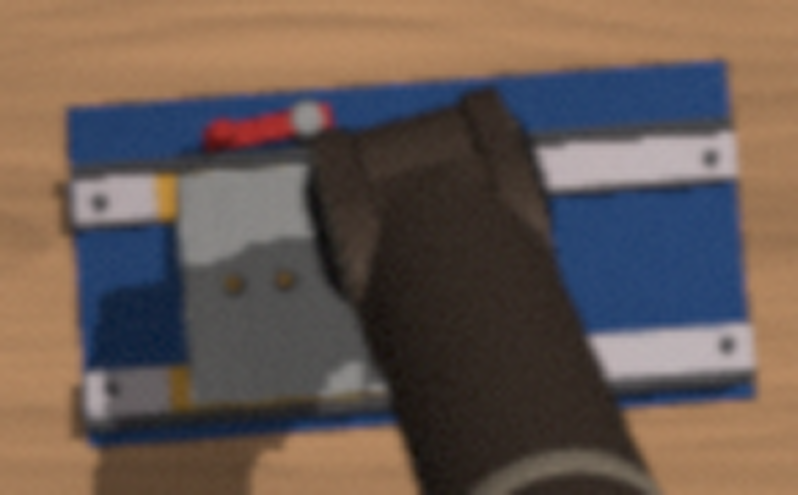

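The plate's leading edge is at crop (178,210) and the far step at (157,195), so about 10–12 mm remain. I'll push slowly with a guard.

Run:
```python
from h import *
for x in (3,5,7,9,11):
    g=env.movel(W(x,0,24),feed=.025,guard=15);print(g);st()
    if g: break
env.movel(W(-40,0,24),feed=.12)
env.movel(W(-100,0,110),feed=.2);st()
q=env.get_obs()["qpos"]
env.movep(W(-150,-60,200),rot(np.pi/2));st()
f=env.grab_frame("top");P=cloud(f)
im=cv2.cvtColor(f["pixels"],cv2.COLOR_RGB2BGR)[155:245,255:400]
cv2.imwrite("pics/c3.png",cv2.resize(im,None,fx=5.5,fy=5.5,interpolation=cv2.INTER_CUBIC))
for x in (30,60,100,130):
  for y in (-50,0,50):
    d=np.linalg.norm(P[...,:2]-W(x,y+ (15 if y==0 else 0),0)[:2],axis=-1)<.008
    print(x,y,round(np.median(P[d][:,2])*1000,1),end='; ')
```

```text
False
6.7 [ 3.4 -0.1 24. ] [ 0.5  0.5 -0.1] 0.0
False
6.95 [ 5.1 -0.  24. ] [-0.6 -0.3 -0.4] 0.0
False
7.2 [ 7.3  0.  24. ] [ 0.2  0.2 -1.2] 0.0
False
7.45 [ 9.1  0.  24. ] [ 0.6 -0.2  0.4] -0.0
False
7.7 [ 9.7  0.2 24. ] [ 0.9 -6.4  0.4] -0.01
8.95 [-98.8   0.3 109.4] [-0.8  0.3 -0.6] 0.0
10.29 [-149.2  -59.7  199.1] [ 0.1  0.  -0.2] 0.0
30 -50 40.5; 30 0 43.0; 30 50 43.1; 60 -50 42.3; 60 0 43.3; 60 50 42.8; 100 -50 40.3; 100 0 42.3; 100 50 42.0; 130 -50 43.5; 130 0 41.3; 130 50 41.9;
```

View pics/c3.png

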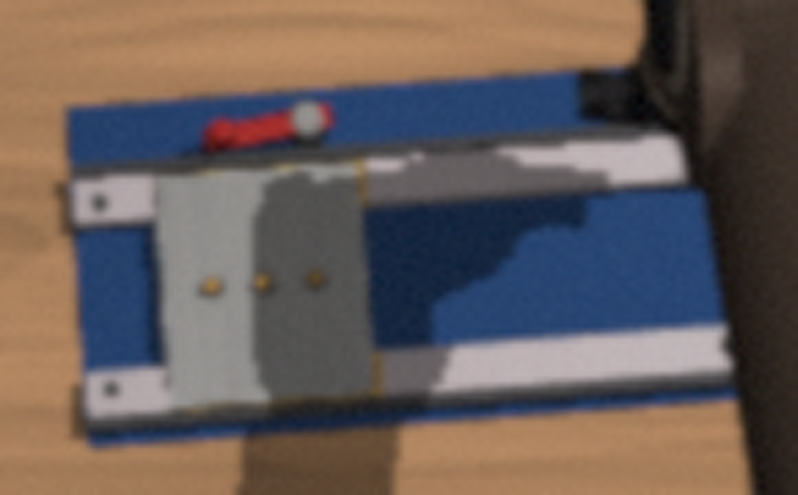

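The plate is seated: its top reads about 42–43 mm all over, and its edges are at crop (157,180) and (370,290), with slivers of notch showing at the trailing edge. The latch hasn't moved: pivot at (308,118), knob at (219,133). Next I'll push the knob round.

```bash
cat >> h.py <<'E'
def arc(p,back,z):  # finger centre behind the knob for latch angle p
    return W(50+50*np.cos(p)+back*np.sin(p), -94+50*np.sin(p)-back*np.cos(p), z)
E
python3 - <<'E'
from h import *
env.movep(arc(.1,35,160),rot(.1-np.pi/2));st()
env.movel(arc(.1,35,61),feed=.15);st()
for p in np.r_[.1:1.56:.1, 1.57,1.6,1.64]:
    g=env.movel(arc(p,18.5,61),feed=.06,orientation=rot(p-np.pi/2),guard=10)
    if g: print("guard",p);break
st()
f=env.grab_frame("top");np.save("f.npy",f,allow_pickle=True)
im=cv2.cvtColor(f["pixels"],cv2.COLOR_RGB2BGR)[155:245,255:400]
cv2.imwrite("pics/c4.png",cv2.resize(im,None,fx=5.5,fy=5.5,interpolation=cv2.INTER_CUBIC))
E
```

```text
13.03 [ 102.9 -123.8  160. ] [-0.   0.1 -0.5] 0.0
13.84 [ 103.3 -124.5   61.7] [ 0.4 -0.5 -0.1] -0.0
18.52 [ 66.4 -43.1  61.1] [-0.1  4.6  0.3] -0.0
```

View pics/c4.png

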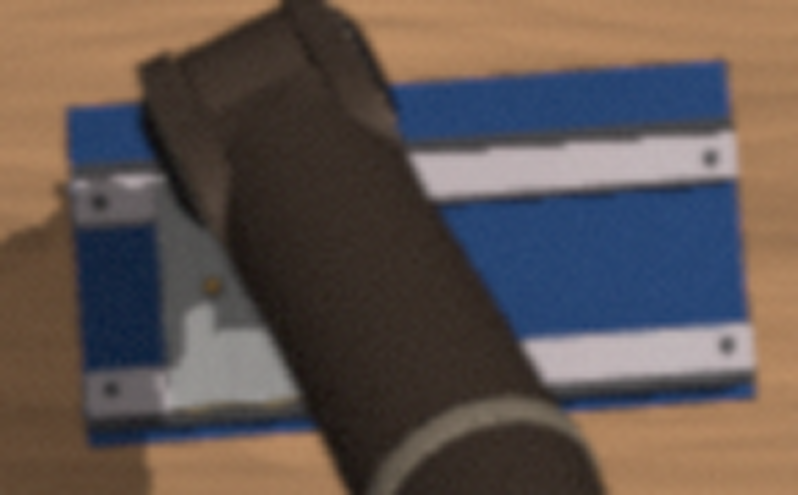

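The arm hides the latch in this view. The 4.6 N reaction suggests the latch is on its stop. I'll retreat and look.

Run:
```python
from h import *
p=inJ(env.get_obs()["position"])
env.movel(W(p[0]+15,p[1]-3,61),feed=.08)
env.movel(W(p[0]+15,p[1]-3,200),feed=.2)
env.movep(W(-200,-50,230),rot(0));st()
f=env.grab_frame("top");P=cloud(f)
im=cv2.cvtColor(f["pixels"],cv2.COLOR_RGB2BGR)[155:245,255:400]
cv2.imwrite("pics/c5.png",cv2.resize(im,None,fx=5.5,fy=5.5,interpolation=cv2.INTER_CUBIC))
for x in (35,65,100,130):
  for y in (0,50):
    d=np.linalg.norm(P[...,:2]-W(x,y+ (15 if y==0 else 0),0)[:2],axis=-1)<.008
    print(x,y,round(np.median(P[d][:,2])*1000,1),end='; ')
hsv=cv2.cvtColor(f["pixels"],cv2.COLOR_RGB2HSV);H,S=hsv[...,0],hsv[...,1]
m=((H<5)|(H>175))&(S>140)&(np.linalg.norm(P[...,:2]-W(50,-70,0)[:2],axis=-1)<.07)
c=P[m]; print([inJ(q).tolist() for q in (c[c[:,0].argmin()],c[c[:,0].argmax()])]); print(inJ(c[c[:,2]>.065].mean(0)) if (c[:,2]>.065).any() else None)
```

```text
20.86 [-197.6  -50.6  229.6] [1.6 0.4 0.5] 0.0
35 0 40.5; 35 50 41.6; 65 0 42.7; 65 50 41.9; 100 0 43.7; 100 50 41.4; 130 0 40.9; 130 50 41.6; [[49.0, -36.6, 52.7], [45.7, -82.1, 49.7]]
[ 51.  -43.6  76.8]
```

View pics/c5.png

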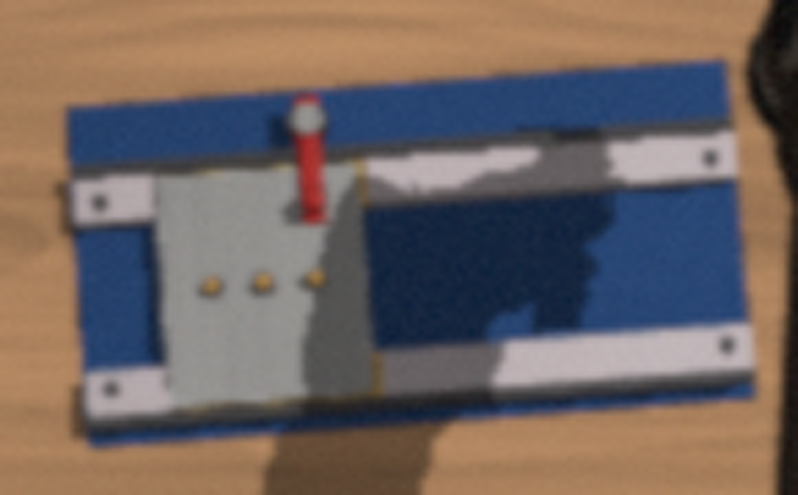

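The latch now runs square across the plate's edge, from its pivot at crop (308,118) to its tip at (314,220). The knob measures jig (51,-44), so the latch is closed. The plate is still flat in the notch and the arm is clear.

```bash
python3 -c "
from h import *
print(env.close_job())"
```

```text
the job is handed in; nothing more can be done
None
```

The plate lies flat in the yellow notch and the red latch is closed right across its edge; the job was handed in at about 21 s with the robot clear, and nothing was run near the tub, can or bracket.

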